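Paint pots in order of shade

ROBOT

A 6-joint arm with a two-finger parallel gripper is mounted at the origin on the work surface. World frame = base frame: x ahead of the robot, y to its left, z up, the work surface at z = 0. Lengths are in m, angles in degrees, forces in N, time in s.
With the tool pointing down it reaches from about 0.25 to 0.725 m from the base axis. Payload 9.7 kg.
Tool frame: the origin (TCP) lies midway between the tips of the shut fingers; the grasp point (between the pads) lies 19 mm behind it (bot.pinch_z is the distance from the TCP to the grasp point, in m); z points along the fingers, y is the line along which they close (so a half turn about z gives the same grasp; the last joint's range is limited). The gripper opens to 85 mm and grips with 20 to 120 N. Pads are 22 mm wide; open, the fingers measure 114 mm over their backs; the gripper's body (76 mm by 85 mm) begins 54 mm behind the grasp point. The pads swing forward as they close: fully open they stand 13 mm farther back than shut.
Start: joints at [-74.886, 4.979, 10.078, 95.1, 0, 90], TCP at [0.143, -0.531, 0.231] pointing down, gripper open.
Joint ranges: [-179.16, 179.16], [-48.56, 103.87], [-65.8, 70.77], [-126.05, 130.52], [-82.76, 87.17], [-180, 180]. Speed limits (degrees/s): [127.2, 127.2, 147.25, 180, 180, 180].

INTERFACE

Orientations are given as [roll, pitch, yaw] about the fixed x, y, z axes, in that order (R = Rz(yaw) Ry(pitch) Rx(roll)).
In Python, from workcell import sensors, camera, ticket, bot gives the robot as it stands.
- The arm moves only by the shell command python3 -m handwheel 'ROWS' [FORCE]. ROWS is a JSON object of lists of equal length, an entry for each row: "gripper": the opening, from -1 (shut) to 1 (fully open); "slide": the shift along the tool's x, y, z in mm, a list of three; "yaw": the turn about the tool's z in rad. A call has 1 to 8 rows; each row shifts and turns the commanded pose from where the row before left it, along the tool's axes as they then stand; what a row does not reach is not made up. A row lasts 1/12 s, in which the tool goes at most 41.7 mm and 7.16 degrees, less where a joint would pass 70% of its speed; a pose out of reach is approached as far as the arm can. A call is refused whole if a number of a shift passes 41.7 or a number of a turn 0.125, either way. A call with a gripper value outside its range is refused whole. The fingers move at their own pace and stop on an object; FORCE is the grip in N (left out, the last holds). Time passes only in rows, so rows that do not move let the fingers close. It gives the time, the measured TCP pose, the force, the opening and the grip force at its end, in the units of the state.
- sensors.get_obs(): the state, without advancing time (a new reading comes with each control period).
- camera(name): name is "scene" or "top"; returns a dict with "img" (420x560x3 uint8, red, green, blue), "fx", "fy", "cx", "cy" (pixels), "R" (3x3) and "t" (3): a world point X has camera coordinates R X + t. Camera axes: x right, y down, z forward; pixel columns grow to the right and rows downward; lengths in m; the calibration is good to about 2 mm. A picture is of the moment at which its call begins. There is no depth.
- ticket.job_done(): hands the job in; it is judged then, once.
The state is a dict: "time": time; "q": joint angles; "qd": joint speeds; "joint_efforts": joint torques, N m; "ee_pos": TCP position; "tcp_rot": TCP orientation; "wrist_force": force on the tool from outside, world axes, zero at the start; "torque": the same for the moment, N m; "opening": finger opening in m; "grasp_force": force on a finger pad.
Only numpy, scipy, OpenCV 4.12 (cv2) and the standard library are available. Lean on these libraries where they do the work, as an engineer would, in place of code of your own. Each camera call takes 0.05 s, during which the arm holds its last target. There are 200 camera calls.

TASK

In the paper-marbling studio, line the four blue paint pots up by shade on the wooden board, one centred on each round mark, upright: the darkest next to the black tile, then getting lighter step by step to the palest next to the white tile. Set each pot down gently rather than dropping it, do not tip any over, and leave the red and yellow pots where they stand.

Things in the scene. Friction and masses are not known exactly. Their poses are not given: they have to be found in the camera images.
- pot_navy: Very dark navy-blue (darkest of the four) paint pot with its lid on, loose: upright round cylinder, diameter 44 mm, height 62 mm, body and lid both in this colour with a thin white groove 50 to 53 mm up (diameter 41 mm); about 0.12 kg. Origin at the centre of the underside, z up; its yaw means nothing.
- pot_blue: Strong mid-blue (second darkest) paint pot with its lid on, loose: upright round cylinder, diameter 44 mm, height 62 mm, body and lid both in this colour with a thin white groove 50 to 53 mm up (diameter 41 mm); about 0.12 kg. Origin at the centre of the underside, z up; its yaw means nothing.
- pot_sky: Light sky-blue (third) paint pot with its lid on, loose: upright round cylinder, diameter 44 mm, height 62 mm, body and lid both in this colour with a thin white groove 50 to 53 mm up (diameter 41 mm); about 0.12 kg. Origin at the centre of the underside, z up; its yaw means nothing.
- pot_pale: Very pale, nearly white blue (lightest) paint pot with its lid on, loose: upright round cylinder, diameter 44 mm, height 62 mm, body and lid both in this colour with a thin white groove 50 to 53 mm up (diameter 41 mm); about 0.12 kg. Origin at the centre of the underside, z up; its yaw means nothing.
- pot_red: Red (leave it where it stands) paint pot with its lid on, loose: upright round cylinder, diameter 44 mm, height 62 mm, body and lid both in this colour with a thin white groove 50 to 53 mm up (diameter 41 mm); about 0.12 kg. Origin at the centre of the underside, z up; its yaw means nothing.
- pot_yellow: Yellow (leave it where it stands) paint pot with its lid on, loose: upright round cylinder, diameter 44 mm, height 62 mm, body and lid both in this colour with a thin white groove 50 to 53 mm up (diameter 41 mm); about 0.12 kg. Origin at the centre of the underside, z up; its yaw means nothing.
- board: Fixed flat board of pale wood, 400 mm long (its x axis) by 90 mm wide (its y axis) and 12 mm thick, lying on the table; origin at the centre of its underside, top face at z = 12 mm. Four round marks (grey discs 48 mm across with a white rim, painted on, flat) in a row along its middle line at x = -108, -36, +36 and +108 mm, y = 0. At each end lies a tile, x = -172 and +172 mm.
- tile_dark: Black tile fixed on one end of the board's row: 30 mm along the row, 60 mm across, 6 mm thick; origin at the centre of its underside, on the board's top. It can be at either end and marks the dark end: the mark next to it (64 mm away, centre to centre) is for the darkest pot; the further marks follow at 136, 208 and 280 mm from it.
- tile_light: White tile of the same size fixed on the other end of the row, marking the light end.
There are look-alikes about, which are no part of the job. Of the things that look like the pot_sky, take the one that is farthest from the robot's base at the start.

How it is judged:
By the outcome, as a careful person would: the job done as asked, in the order asked, and still so for the second after the job is handed in, with the robot touching nothing.
It also fails if it takes over 133 s, if anything falls off the work surface, if the arm or the gripper's body presses on something with over 40 N, if the wrist force passes 120 N, or if a joint passes its speed limit or range.

## Working session

There is one attempt and no reset: what is moved stays moved. The work goes in short steps, Python scripts to look and compute and a shell command to move; the robot and the scene stay as the last step left them, time stands still between calls to the robot, and variables do not carry over. Pictures are saved under pics/ and viewed, at most 14 in all, crops included, and the job is handed in when it is done.

```bash
mkdir -p pics; ls
python3 - <<'E'
from workcell import sensors,camera,bot
import cv2,json,numpy as np
for n in("scene","top"):
    c=camera(n); cv2.imwrite(f"pics/{n}0.png",c["img"][:,:,::-1]); print(n,c["fx"],c["fy"],c["cx"],c["cy"],np.round(c["R"],3).tolist(),np.round(c["t"],3).tolist())
print(sensors.get_obs(),bot.pinch_z)
E
```

```text
pics
scene 450.6138002396881 450.6138002396881 273.9587806146542 216.81847896093586 [[-0.547, 0.837, 0.012], [0.703, 0.466, -0.537], [-0.455, -0.286, -0.843]] [0.291, -0.319, 1.206]
top 431.73366772706777 431.73366772706777 274.36142570361693 207.00578551831265 [[-0.023, -1.0, -0.015], [-0.995, 0.025, -0.101], [0.101, 0.012, -0.995]] [0.015, 0.527, 0.786]
{'time': 0.1, 'q': array([-7.48824246e+01,  5.01029066e+00,  1.00412159e+01,  9.51014718e+01,
        1.30772331e-03,  9.00015471e+01]), 'qd': array([-0.08114823, -0.10560285,  0.13339523, -0.03782361, -0.06500192,
       -0.03545366]), 'joint_efforts': array([ 9.94629918e-04, -5.21562445e+01,  4.65652728e+01,  1.59850088e-02,
        1.18945101e-05,  1.23980851e-05]), 'ee_pos': array([ 0.14339352, -0.53076763,  0.23065141]), 'tcp_rot': array([-1.79929453e+02, -1.30581747e-03,  1.51160267e+01]), 'wrist_force': array([ 0.18994824, -0.3441779 ,  0.46144676]), 'torque': array([ 0.09197548, -0.0253053 , -0.00645637]), 'grasp_force': 0.0, 'opening': 0.08535774647774418} 0.0187
```

View pics/scene0.png

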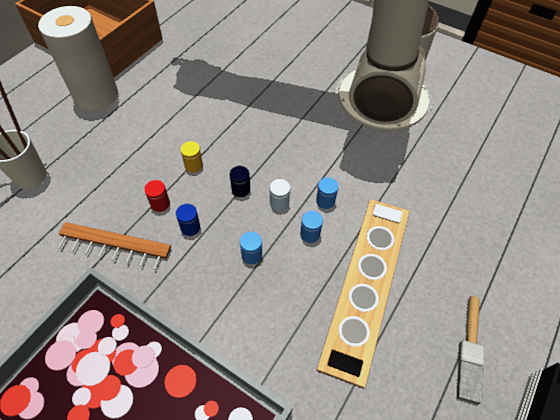

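View pics/top0.png

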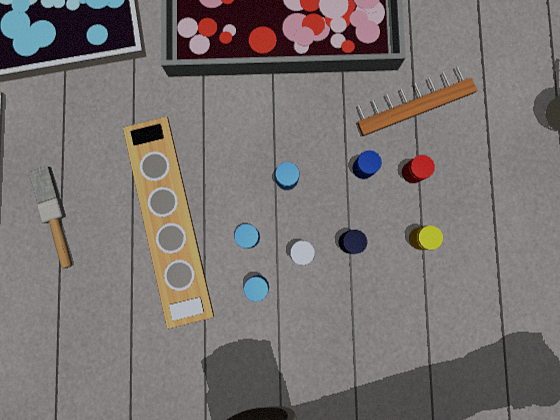

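Scene view: white tile at (388,213), black tile at (346,363), and marks at (380,238), (372,266), (363,297), (353,331).

Candidates, by top-view pixel:
- **Sky-like pots:** (287,175), (246,236) and (256,288). The farthest from the base (bottom of the image) is (287,175), which is scene (251,248).
- **Navy:** (353,242).
- **Blue:** (368,164).
- **Pale:** (302,252).
- **Leave alone:** red (420,168) and yellow (430,237).

Next I'll take a close crop to check these.

Run:
```python
import cv2,numpy as np
a=cv2.imread("pics/scene0.png")[130:275,135:350]; b=cv2.imread("pics/top0.png")[140:310,225:450]
a=cv2.resize(a,None,fx=3.5,fy=3.5)[:,:750];b=cv2.resize(b,None,fx=3.3,fy=3.3)
cv2.imwrite("pics/c1.png",a);cv2.imwrite("pics/c2.png",b)
t=cv2.imread("pics/top0.png")[:,:,::-1];s=cv2.imread("pics/scene0.png")[:,:,::-1]
for p in[(287,175),(246,236),(256,288),(353,242),(368,164),(302,252)]:print(t[p[1],p[0]])
```

```text
[ 93 156 191]
[ 98 157 189]
[102 165 194]
[39 40 64]
[ 40  74 158]
[179 184 191]
```

View pics/c1.png

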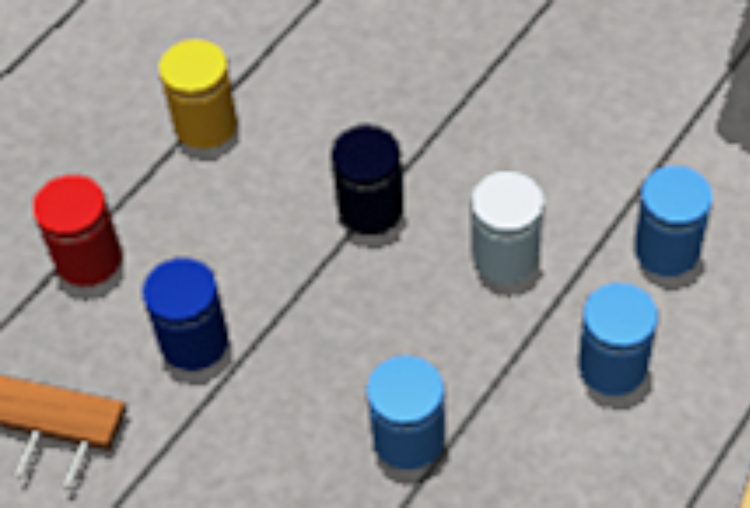

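View pics/c2.png

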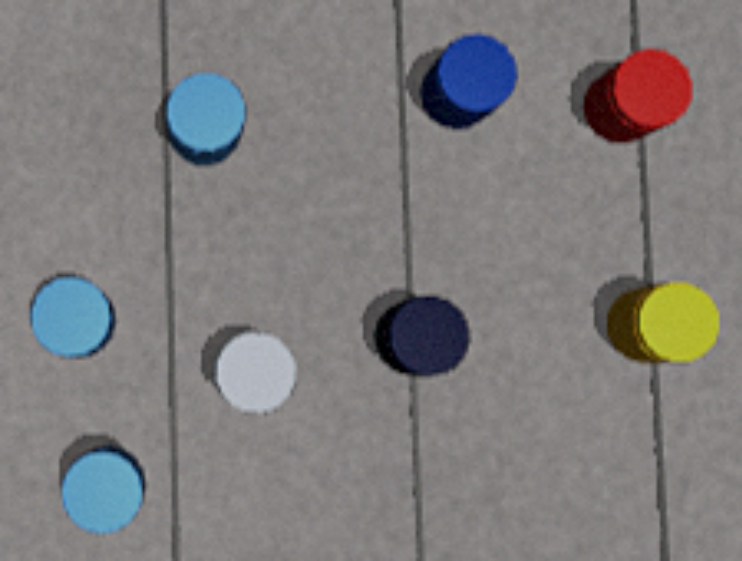

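The crops match the list. The three sky pots look the same, and the one at top (287,175), scene (251,242), is clearly farthest from the base. Next I'll measure the lid tops and marks from both views.

```bash
cat > h.py <<'E'
import cv2,numpy as np
from workcell import camera,sensors
def get(n,f=None):
    c=camera(n)
    if f: cv2.imwrite(f,c["img"][:,:,::-1])
    return c
def P(c): return np.array([[c["fx"],0,c["cx"]],[0,c["fy"],c["cy"]],[0,0,1]])@np.c_[c["R"],c["t"]]
def blob(c,p,tol):
    """ellipse centre+axes of the even-coloured face around pixel p"""
    im=cv2.GaussianBlur(cv2.resize(c["img"],None,fx=4,fy=4,interpolation=cv2.INTER_CUBIC),(5,5),0)
    m=np.zeros((im.shape[0]+2,im.shape[1]+2),np.uint8)
    s=(int(p[0]*4+2),int(p[1]*4+2)); ref=np.median(im[s[1]-6:s[1]+7,s[0]-6:s[0]+7].reshape(-1,3),0)
    near=(np.abs(im.astype(float)-ref).max(2)<tol).astype(np.uint8)
    near=cv2.morphologyEx(near,cv2.MORPH_OPEN,np.ones((9,9)))
    n,l,st,ce=cv2.connectedComponentsWithStats(near)
    k=l[s[1],s[0]]
    ct=max(cv2.findContours((l==k).astype(np.uint8),0,1)[0],key=len)
    (x,y),ax,_=cv2.fitEllipse(cv2.convexHull(ct))
    return np.array([(x+.5)/4-.5,(y+.5)/4-.5]),np.array(ax)/4
def tri(c1,p1,c2,p2):
    X=cv2.triangulatePoints(P(c1),P(c2),p1.reshape(2,1),p2.reshape(2,1))[:,0]; X=X[:3]/X[3]
    pr=P(c1)@np.r_[X,1]; return X,np.linalg.norm(pr[:2]/pr[2]-p1)
def ray(c,p,z):
    d=c["R"].T@np.array([(p[0]-c["cx"])/c["fx"],(p[1]-c["cy"])/c["fy"],1]); o=-c["R"].T@c["t"]
    return o+d*(z-o[2])/d[2]
E
python3 - <<'E'
from h import *
s=get("scene");t=get("top")
L={"navy":((239.9,173.7),(355.3,241.5),18),"blue":((186.7,212.3),(369.8,162.1),30),"sky":((250.7,241.4),(287.4,173.9),35),"pale":((280,187),(302.6,252.7),35),
"red":((155,188.6),(422.9,167.3),35),"yel":((190.7,148.9),(431,237.6),35),"lk1":((311.9,219.7),(246.2,236),35),"lk2":((328.1,186),(256.2,288.5),35),
"m1":((380,238),(179,275),30),"m2":((372,266),(171,238),30),"m3":((363,297),(162,202),30),"m4":((353,331),(154,166),30)}
for k,(a,b,tol) in L.items():
    pa,xa=blob(s,a,tol);pb,xb=blob(t,b,tol);X,e=tri(s,pa,t,pb)
    z=.012 if k[0]=="m" else .062
    print(k,X.round(4),round(e,2),"top-ray",ray(t,pb,z).round(4)[:2],"scene",ray(s,pa,z).round(4)[:2],xa.round(1),xb.round(1),round(np.hypot(*X[:2]),3))
E
```

```text
navy [ 0.4583 -0.14    0.0609] 0.06 top-ray [ 0.4582 -0.1397] scene [ 0.459  -0.1396] [15.1 18.5] [23.  23.7] 0.479
blue [ 0.6019 -0.1721  0.063 ] 0.03 top-ray [ 0.602  -0.1723] scene [ 0.6015 -0.1727] [16.4 20.2] [22.6 23.3] 0.626
sky [ 0.5842 -0.0226  0.0645] 0.1 top-ray [ 0.5845 -0.0224] scene [ 0.5832 -0.0236] [18.6 21.4] [23.3 23.4] 0.585
pale [ 0.441  -0.0457  0.0644] 0.07 top-ray [ 0.4409 -0.0457] scene [ 0.4395 -0.0468] [16.2 20. ] [23.9 24.3] 0.443
red [ 0.5909 -0.2675  0.0631] 0.04 top-ray [ 0.5911 -0.2678] scene [ 0.5905 -0.2683] [15.3 20.1] [22.8 23.8] 0.649
yel [ 0.4627 -0.2741  0.0638] 0.05 top-ray [ 0.4627 -0.2746] scene [ 0.4617 -0.2754] [13.8 18.5] [23.5 24.3] 0.538
lk1 [0.4733 0.0538 0.0639] 0.14 top-ray [0.4732 0.0542] scene [0.4724 0.0531] [17.3 20.9] [23.3 24. ] 0.476
lk2 [0.3787 0.0383 0.0633] 0.14 top-ray [0.3784 0.0387] scene [0.378  0.0378] [15.6 19.5] [23.9 24.6] 0.381
m1 [0.4043 0.1857 0.0148] 0.08 top-ray [0.404  0.1865] scene [0.4026 0.1853] [18.2 22.1] [24.9 25.4] 0.445
m2 [0.4744 0.2016 0.0147] 0.07 top-ray [0.4744 0.2024] scene [0.473  0.2013] [19.8 23. ] [24.4 25.1] 0.515
m3 [0.5444 0.2174 0.0148] 0.06 top-ray [0.5447 0.2183] scene [0.5432 0.2172] [21.3 24.2] [24.  24.8] 0.586
m4 [0.6146 0.2334 0.0147] 0.13 top-ray [0.615  0.2344] scene [0.6137 0.2331] [23.2 25.6] [23.6 24.4] 0.657
```

Heights and sizes check out: lids at 61–64 mm, mark plane about 14 mm (12 expected), mark pitch 72 mm, all within the 2 mm calibration. The black tile is next to m4, so navy goes to m4, blue to m3, sky to m2 and pale to m1. The tool's closing line is already nearly across the row, so I'll keep the yaw.

```bash
cat > go.py <<'E'
import sys,numpy as np
from scipy.spatial.transform import Rotation as R
from workcell import sensors
T=dict(navy=(.4586,-.1397),blue=(.6018,-.1725),sky=(.584,-.023),pale=(.4403,-.0462),m1=(.4034,.186),m2=(.4738,.2019),m3=(.544,.2178),m4=(.6143,.2338))
o=sensors.get_obs(); p=o["ee_pos"]
print("t",round(o["time"],2),"tcp",p.round(4),"open",round(o["opening"],4),"F",o["wrist_force"].round(1))
for a in sys.argv[1:]:
    k,z=a.split(":"); d=np.r_[T[k],float(z)]-p
    s=R.from_euler("xyz",o["tcp_rot"],degrees=True).inv().apply(d)*1000; print(a,"slide mm",s.round(1)); p=p+d
E
python3 go.py navy:.13 navy:.018 navy:.14 m4:.14
```

```text
t 0.2 tcp [ 0.1434 -0.5309  0.2308] open 0.0855 F [0.4 0.8 0.5]
navy:.13 slide mm [ 406.3 -295.3  101.1]
navy:.018 slide mm [0.00e+00 1.00e-01 1.12e+02]
navy:.14 slide mm [-0.00e+00 -1.00e-01 -1.22e+02]
m4:.14 slide mm [ 2.477e+02 -3.200e+02  3.000e-01]
```

```bash
python3 -m handwheel '{"gripper":[1,1,1,1,1,1,1,1],"slide":[[10,-7,2],[20,-15,5],[26,-19,6],[28,-20,7],[28,-20,7],[28,-20,7],[28,-20,7],[28,-20,7]],"yaw":[0,0,0,0,0,0,0,0]}'
python3 -m handwheel '{"gripper":[1,1,1,1,1,1,1,1],"slide":[[28,-20,7],[28,-20,7],[28,-20,7],[28,-20,7],[28,-20,7],[28,-20,7],[28,-20,7],[14,-14,4]],"yaw":[0,0,0,0,0,0,0,0]}'
python3 go.py navy:.13 navy:.018
```

```text
time: 0.87
ee_pos: [0.2966, -0.3416, 0.1829]
tcp_rot: [180.0, -0.0, 15.1]
wrist_force: [1.1, -0.2, 0.6]
opening: 0.0855
grasp_force: 0.0
time: 1.53
ee_pos: [0.4596, -0.1372, 0.1292]
tcp_rot: [-180.0, 0.0, 15.2]
wrist_force: [0.4, -0.4, -1.3]
opening: 0.0853
grasp_force: 0.0
t 1.53 tcp [ 0.4596 -0.1372  0.1292] open 0.0853 F [ 0.4 -0.4 -1.3]
navy:.13 slide mm [-1.6  2.1 -0.8]
navy:.018 slide mm [0.00e+00 1.00e-01 1.12e+02]
```

```bash
python3 -m handwheel '{"gripper":[1,1,1,1,1,1,1,1],"slide":[[-2,2,6],[0,0,15],[0,0,20],[0,0,20],[0,0,20],[0,0,15],[0,0,10],[0,0,5]],"yaw":[0,0,0,0,0,0,0,0]}'
python3 -m handwheel '{"gripper":[1,1,0.3,0.1,-0.2,-0.5,-1,-1],"slide":[[0,0,0],[0,0,0],[0,0,0],[0,0,0],[0,0,0],[0,0,0],[0,0,0],[0,0,0]],"yaw":[0,0,0,0,0,0,0,0]}' 35
python3 -m handwheel '{"gripper":[-1,-1,-1,-1],"slide":[[0,0,0],[0,0,0],[0,0,0],[0,0,0]],"yaw":[0,0,0,0]}'
python3 go.py navy:.018 navy:.14 m4:.14
```

```text
time: 2.2
ee_pos: [0.456, -0.1425, 0.0179]
tcp_rot: [-179.9, 0.1, 15.1]
wrist_force: [0.1, 0.6, -0.7]
opening: 0.0855
grasp_force: 0.0
time: 2.87
ee_pos: [0.4575, -0.1428, 0.0201]
tcp_rot: [180.0, -0.1, 15.1]
wrist_force: [0.1, 1.0, 5.8]
opening: 0.0431
grasp_force: 35.4
time: 3.2
ee_pos: [0.4575, -0.1428, 0.0201]
tcp_rot: [180.0, -0.1, 15.1]
wrist_force: [-2.2, 0.1, 5.8]
opening: 0.043
grasp_force: 35.4
t 3.2 tcp [ 0.4575 -0.1428  0.0201] open 0.043 F [-2.2  0.1  5.8]
navy:.018 slide mm [ 1.9 -2.7  2.1]
navy:.14 slide mm [ 1.00e-01  1.00e-01 -1.22e+02]
m4:.14 slide mm [ 2.477e+02 -3.200e+02  1.000e-01]
```

```bash
python3 -m handwheel '{"gripper":[-1,-1,-1,-1,-1,-1,-1,-1],"slide":[[0,0,-4],[0,0,-10],[0,0,-18],[0,0,-22],[0,0,-22],[0,0,-22],[0,0,-16],[0,0,-6]],"yaw":[0,0,0,0,0,0,0,0]}'
python3 -m handwheel '{"gripper":[-1,-1,-1,-1,-1,-1,-1,-1],"slide":[[6,-8,0],[12,-16,0],[18,-23,0],[20,-26,0],[20,-26,0],[20,-26,0],[20,-26,0],[20,-26,0]],"yaw":[0,0,0,0,0,0,0,0]}'
python3 -m handwheel '{"gripper":[-1,-1,-1,-1,-1,-1,-1,-1],"slide":[[20,-26,0],[20,-26,0],[20,-26,0],[20,-26,0],[18,-23,0],[12,-16,0],[2,-3,0],[0,0,0]],"yaw":[0,0,0,0,0,0,0,0]}'
python3 -m handwheel '{"gripper":[-1,-1],"slide":[[0,0,0],[0,0,0]],"yaw":[0,0]}'
python3 go.py m4:.034
```

```text
time: 3.87
ee_pos: [0.4579, -0.1431, 0.1425]
tcp_rot: [179.9, -0.2, 15.1]
wrist_force: [0.5, -0.5, -1.2]
opening: 0.0433
grasp_force: 35.8
time: 4.53
ee_pos: [0.542, 0.0658, 0.1379]
tcp_rot: [-180.0, 0.1, 15.1]
wrist_force: [-0.1, -0.7, -1.5]
opening: 0.043
grasp_force: 35.9
time: 5.2
ee_pos: [0.6186, 0.208, 0.1379]
tcp_rot: [-178.8, 0.2, 18.1]
wrist_force: [-0.9, -0.4, -1.9]
opening: 0.0435
grasp_force: 35.9
time: 5.37
ee_pos: [0.6185, 0.2065, 0.1395]
tcp_rot: [-178.8, 0.1, 18.0]
wrist_force: [0.1, 0.7, -1.4]
opening: 0.0433
grasp_force: 35.9
t 5.37 tcp [0.6185 0.2065 0.1395] open 0.0433 F [ 0.1  0.7 -1.4]
m4:.034 slide mm [  4.5 -25.1 106.1]
```

```bash
python3 -c "
from workcell import sensors;print(sensors.get_obs()['q'].round(1))"
python3 -m handwheel '{"gripper":[-1,-1,-1,-1,-1,-1],"slide":[[0,0,0],[0,0,0],[0,0,0],[0,0,0],[0,0,0],[0,0,0]],"yaw":[-0.06,-0.1,-0.1,-0.03,0,0]}'
python3 go.py m4:.034
```

```text
[ 17.9  18.4  15.5  87.2   1.2 180. ]
time: 5.87
ee_pos: [0.6189, 0.2065, 0.1401]
tcp_rot: [-178.8, -0.4, 34.5]
wrist_force: [0.5, -0.1, -1.7]
opening: 0.0433
grasp_force: 35.9
t 5.87 tcp [0.6189 0.2065 0.1401] open 0.0433 F [ 0.5 -0.1 -1.7]
m4:.034 slide mm [ 11.  -23.  106.7]
```

```bash
python3 -m handwheel '{"gripper":[-1,-1,-1,-1,-1,-1,-1,-1],"slide":[[3,-6,2],[4,-9,6],[2,-6,10],[0,-2,15],[0,0,18],[0,0,18],[0,0,15],[0,0,10]],"yaw":[0,0,0,0,0,0,0,0]}'
python3 -m handwheel '{"gripper":[-1,-1,-1,-1],"slide":[[0,0,5],[0,0,3],[0,0,0],[0,0,0]],"yaw":[0,0,0,0]}'
python3 go.py m4:.033
```

```text
time: 6.53
ee_pos: [0.6114, 0.2336, 0.0432]
tcp_rot: [-178.8, -0.2, 34.7]
wrist_force: [0.5, -0.2, -1.0]
opening: 0.0436
grasp_force: 36.0
time: 6.87
ee_pos: [0.6131, 0.2335, 0.039]
tcp_rot: [-178.8, -0.4, 34.6]
wrist_force: [0.0, -0.6, -0.8]
opening: 0.043
grasp_force: 36.0
t 6.87 tcp [0.6131 0.2335 0.039 ] open 0.043 F [ 0.  -0.6 -0.8]
m4:.033 slide mm [1.1 0.5 6. ]
```

```bash
python3 -m handwheel '{"gripper":[-1,-1,-1,-1,-1,-1],"slide":[[-0.5,0.5,2],[0,0,1],[0,0,1],[0,0,1],[0,0,0.5],[0,0,0]],"yaw":[0,0,0,0,0,0]}'
python3 -m handwheel '{"gripper":[-1,-1,-1],"slide":[[0,0,0.5],[0,0,0.5],[0,0,0]],"yaw":[0,0,0]}'
python3 go.py m4:.033
```

```text
time: 7.37
ee_pos: [0.6126, 0.2326, 0.0327]
tcp_rot: [-178.8, -0.3, 34.6]
wrist_force: [0.4, -0.7, -1.9]
opening: 0.0436
grasp_force: 36.0
time: 7.62
ee_pos: [0.6127, 0.2327, 0.0324]
tcp_rot: [-178.8, -0.4, 34.6]
wrist_force: [-1.5, 0.1, 4.0]
opening: 0.0432
grasp_force: 36.4
t 7.62 tcp [0.6127 0.2327 0.0324] open 0.0432 F [-1.5  0.1  4. ]
m4:.033 slide mm [ 1.9 -0.  -0.6]
```

```bash
python3 -m handwheel '{"gripper":[0.05,0.1,0.15,0.3,0.6,1,1,1],"slide":[[0,0,0],[0,0,0],[0,0,0],[0,0,0],[0,0,0],[0,0,0],[0,0,0],[0,0,0]],"yaw":[0,0,0,0,0,0,0,0]}'
python3 -m handwheel '{"gripper":[1,1,1,1,1,1,1,1],"slide":[[0,0,-4],[0,0,-10],[0,0,-18],[0,0,-22],[0,0,-22],[0,0,-20],[0,0,-10],[0,0,-2]],"yaw":[0,0,0,0,0,0,0,0]}'
python3 go.py blue:.14 blue:.018
```

```text
time: 8.28
ee_pos: [0.6126, 0.2327, 0.0318]
tcp_rot: [-178.8, -0.3, 34.6]
wrist_force: [0.5, 0.8, -0.2]
opening: 0.0852
grasp_force: 0.0
time: 8.95
ee_pos: [0.6144, 0.2308, 0.143]
tcp_rot: [-178.9, -0.6, 34.6]
wrist_force: [-0.5, 0.3, -0.1]
opening: 0.0855
grasp_force: 0.0
t 8.95 tcp [0.6144 0.2308 0.143 ] open 0.0855 F [-0.5  0.3 -0.1]
blue:.14 slide mm [-239.5  324.7   -5.7]
blue:.018 slide mm [ -1.2   2.4 122. ]
```

```bash
python3 -m handwheel '{"gripper":[1,1,1,1,1,1,1,1],"slide":[[-6,8,0],[-12,16,0],[-18,25,0],[-20,27,0],[-20,27,0],[-20,27,0],[-20,27,0],[-20,27,0]],"yaw":[0,0,0,0,0,0,0,0]}'
python3 -m handwheel '{"gripper":[1,1,1,1,1,1,1,1],"slide":[[-20,27,0],[-20,27,0],[-20,27,-2],[-20,27,-2],[-18,23,-2],[-15,20,0],[-10,14,0],[0,0,0]],"yaw":[0,0,0,0,0,0,0,0]}'
python3 -m handwheel '{"gripper":[1,1],"slide":[[0,0,0],[0,0,0]],"yaw":[0,0]}'
cat > look.py <<'E'
from h import *
import sys
s=get("scene");t=get("top",sys.argv[1] if len(sys.argv)>1 else None)
pts=dict(navy=(0.6143,.2338),blue=(.544,.2178),sky=(.4738,.2019),pale=(.4034,.186))
for k in (sys.argv[2].split(",") if len(sys.argv)>2 else []):
    w=np.r_[pts[k],.074]; q=[]
    for c in(s,t):
        u=P(c)@np.r_[w,1]; q.append(blob(c,u[:2]/u[2],18 if k=="navy" else 32))
    X,e=tri(s,q[0][0],t,q[1][0]); m=(ray(s,q[0][0],.074)+ray(t,q[1][0],.074))/2
    print(k,"tri",X.round(4),round(e,2),"rays",m.round(4)[:2],"err from mark mm",((m[:2]-pts[k])*1000).round(1),q[0][1].round(1),q[1][1].round(1))
E
python3 look.py pics/t1.png navy; python3 go.py blue:.018
```

```text
time: 9.62
ee_pos: [0.6048, -0.0003, 0.1334]
tcp_rot: [-178.8, -0.2, 34.6]
wrist_force: [0.8, -0.3, 0.3]
opening: 0.0855
grasp_force: 0.0
time: 10.28
ee_pos: [0.5971, -0.2075, 0.1349]
tcp_rot: [-178.7, -0.2, 34.4]
wrist_force: [1.1, 0.4, -0.1]
opening: 0.0853
grasp_force: 0.0
time: 10.45
ee_pos: [0.598, -0.2036, 0.136]
tcp_rot: [-178.7, -0.3, 34.6]
wrist_force: [0.0, -0.9, -0.3]
opening: 0.0855
grasp_force: 0.0
navy tri [0.6138 0.2344 0.0723] 0.26 rays [0.614  0.2341] err from mark mm [-0.3  0.3] [20.8 23.1] [22.5 23.1]
t 10.55 tcp [ 0.5984 -0.203   0.1367] open 0.0855 F [0.4 0.2 0.2]
blue:.018 slide mm [ 19.5 -20.7 119.2]
```

View pics/t1.png

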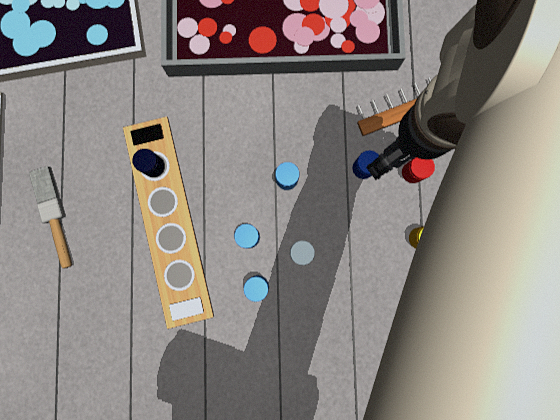

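Top view: navy is on the mark next to the black tile at (150,162), leaning only by perspective, 0.4 mm off centre. Red (420,168) is untouched. Next is blue.

```bash
python3 -m handwheel '{"gripper":[1,1,1,1,1,1,1,1],"slide":[[5,-5,0],[9,-10,0],[5.5,-6,0],[0,0,5],[0,0,15],[0,0,15],[0,0,10],[0,0,0]],"yaw":[0,0,0,0,0,0,0,0]}'
python3 -m handwheel '{"gripper":[1,1],"slide":[[0,0,0],[0,0,0]],"yaw":[0,0]}'
python3 go.py blue:.018
```

```text
time: 11.22
ee_pos: [0.6013, -0.1739, 0.0899]
tcp_rot: [-178.7, -0.2, 34.7]
wrist_force: [-0.8, 0.2, -0.1]
opening: 0.0855
grasp_force: 0.0
time: 11.38
ee_pos: [0.6027, -0.1747, 0.0934]
tcp_rot: [-178.9, -0.4, 34.6]
wrist_force: [0.8, -0.6, 0.1]
opening: 0.0851
grasp_force: 0.0
t 11.38 tcp [ 0.6027 -0.1747  0.0934] open 0.0851 F [ 0.8 -0.6  0.1]
blue:.018 slide mm [ 0.  -0.8 75.5]
```

```bash
python3 -m handwheel '{"gripper":[1,1,1,1,1,1,1,1],"slide":[[0,-1,6],[0,0,15],[0,0,19],[0,0,16],[0,0,10],[0,0,5],[0,0,2.5],[0,0,0]],"yaw":[0,0,0,0,0,0,0,0]}'
python3 -m handwheel '{"gripper":[0.3,0.1,-0.2,-0.5,-1,-1,-1,-1],"slide":[[0,0,0],[0,0,0],[0,0,0],[0,0,0],[0,0,0],[0,0,0],[0,0,0],[0,0,0]],"yaw":[0,0,0,0,0,0,0,0]}' 35
python3 go.py blue:.02 blue:.14 m3:.14
```

```text
time: 12.05
ee_pos: [0.6015, -0.1724, 0.0194]
tcp_rot: [-178.8, -0.3, 34.6]
wrist_force: [-0.5, 0.2, 0.6]
opening: 0.0853
grasp_force: 0.0
time: 12.72
ee_pos: [0.602, -0.1726, 0.0202]
tcp_rot: [-178.9, -0.4, 34.6]
wrist_force: [-0.4, -0.5, 6.3]
opening: 0.043
grasp_force: 35.9
t 12.72 tcp [ 0.602  -0.1726  0.0202] open 0.043 F [-0.4 -0.5  6.3]
blue:.02 slide mm [-0.1 -0.2  0.2]
blue:.14 slide mm [   0.8   -2.3 -120. ]
m3:.14 slide mm [ 174.2 -353.9    7.9]
```

```bash
python3 -m handwheel '{"gripper":[-1,-1,-1,-1,-1,-1,-1,-1],"slide":[[0,0,-4],[0,0,-10],[0,0,-18],[0,0,-22],[0,0,-22],[0,0,-22],[0,0,-16],[0,0,-6]],"yaw":[0,0,0,0,0,0,0,0]}'
python3 -m handwheel '{"gripper":[-1,-1,-1,-1,-1,-1,-1,-1],"slide":[[4,-8,0],[9,-18,0],[13,-26,0],[13,-26,0],[13,-26,0],[13,-26,0],[13,-26,0],[13,-26,1]],"yaw":[0,0,0,0,0,0,0,0]}'
python3 -m handwheel '{"gripper":[-1,-1,-1,-1,-1,-1,-1,-1],"slide":[[13,-26,1],[13,-26,1],[13,-26,1],[13,-26,1],[13,-26,1],[10,-24,1],[6,-14,0],[2,-4,0]],"yaw":[0,0,0,0,0,0,0,0]}'
python3 -m handwheel '{"gripper":[-1,-1],"slide":[[0,0,0],[0,0,0]],"yaw":[0,0]}'
python3 go.py m3:.038
```

```text
time: 13.38
ee_pos: [0.603, -0.175, 0.1426]
tcp_rot: [-179.0, -0.5, 34.6]
wrist_force: [1.2, 0.3, -0.8]
opening: 0.0436
grasp_force: 35.6
time: 14.05
ee_pos: [0.5724, 0.0286, 0.1411]
tcp_rot: [-178.8, -0.3, 34.6]
wrist_force: [0.4, -0.4, -0.5]
opening: 0.0432
grasp_force: 35.7
time: 14.72
ee_pos: [0.5424, 0.218, 0.1388]
tcp_rot: [-178.8, -0.2, 34.8]
wrist_force: [0.5, -0.3, -0.5]
opening: 0.0434
grasp_force: 35.7
time: 14.88
ee_pos: [0.5436, 0.2152, 0.1396]
tcp_rot: [-178.8, -0.3, 34.7]
wrist_force: [0.4, -0.4, -0.8]
opening: 0.0436
grasp_force: 35.7
t 14.88 tcp [0.5436 0.2152 0.1396] open 0.0436 F [ 0.4 -0.4 -0.8]
m3:.038 slide mm [  1.3   0.2 101.6]
```

```bash
python3 -m handwheel '{"gripper":[-1,-1,-1,-1,-1,-1,-1,-1],"slide":[[1,0,4],[0,0,10],[0,0,18],[0,0,22],[0,0,20],[0,0,15],[0,0,8],[0,0,3]],"yaw":[0,0,0,0,0,0,0,0]}'
python3 -m handwheel '{"gripper":[-1,-1],"slide":[[0,0,0],[0,0,0]],"yaw":[0,0]}'
python3 go.py m3:.033
```

```text
time: 15.55
ee_pos: [0.5434, 0.217, 0.0383]
tcp_rot: [-178.8, -0.2, 34.6]
wrist_force: [0.2, -0.9, -0.3]
opening: 0.0434
grasp_force: 35.7
time: 15.72
ee_pos: [0.5447, 0.2179, 0.0411]
tcp_rot: [-178.8, -0.4, 34.6]
wrist_force: [-0.5, 1.0, -1.7]
opening: 0.0431
grasp_force: 35.7
t 15.72 tcp [0.5447 0.2179 0.0411] open 0.0431 F [-0.5  1.  -1.7]
m3:.033 slide mm [-0.7 -0.2  8.1]
```

```bash
python3 -m handwheel '{"gripper":[-1,-1,-1,-1,-1,-1,-1],"slide":[[-0.5,0,2],[0,0,2],[0,0,2],[0,0,1],[0,0,1],[0,0,0.5],[0,0,0]],"yaw":[0,0,0,0,0,0,0]}'
python3 -m handwheel '{"gripper":[-1,-1,-1],"slide":[[0,0,0.5],[0,0,0],[0,0,0]],"yaw":[0,0,0]}'
python3 go.py m3:.033
```

```text
time: 16.3
ee_pos: [0.5438, 0.218, 0.0323]
tcp_rot: [-178.8, -0.4, 34.6]
wrist_force: [-1.6, 0.4, 1.4]
opening: 0.0432
grasp_force: 36.0
time: 16.55
ee_pos: [0.5439, 0.218, 0.0322]
tcp_rot: [-178.8, -0.4, 34.6]
wrist_force: [-2.7, -1.3, 5.6]
opening: 0.0434
grasp_force: 36.5
t 16.55 tcp [0.5439 0.218  0.0322] open 0.0434 F [-2.7 -1.3  5.6]
m3:.033 slide mm [-0.   0.2 -0.8]
```

```bash
python3 -m handwheel '{"gripper":[0.05,0.1,0.15,0.3,0.6,1,1,1],"slide":[[0,0,0],[0,0,0],[0,0,0],[0,0,0],[0,0,0],[0,0,0],[0,0,0],[0,0,0]],"yaw":[0,0,0,0,0,0,0,0]}'
python3 -m handwheel '{"gripper":[1,1,1,1,1,1,1,1],"slide":[[0,0,-4],[0,0,-10],[0,0,-18],[0,0,-22],[0,0,-22],[0,0,-20],[0,0,-10],[0,0,-2]],"yaw":[0,0,0,0,0,0,0,0]}'
python3 go.py sky:.14 sky:.018
```

```text
time: 17.22
ee_pos: [0.5438, 0.2179, 0.0314]
tcp_rot: [-178.8, -0.3, 34.6]
wrist_force: [0.8, 0.5, 0.1]
opening: 0.0852
grasp_force: 0.0
time: 17.88
ee_pos: [0.5455, 0.2161, 0.1424]
tcp_rot: [-178.9, -0.6, 34.6]
wrist_force: [0.4, -0.0, 0.2]
opening: 0.0849
grasp_force: 0.0
t 17.88 tcp [0.5455 0.2161 0.1424] open 0.0849 F [ 0.4 -0.   0.2]
sky:.14 slide mm [-104.2  218.6   -2.9]
sky:.018 slide mm [ -1.2   2.4 122. ]
```

```bash
python3 -m handwheel '{"gripper":[1,1,1,1,1,1,1,1],"slide":[[-4,8,0],[-9,19,0],[-13,27,0],[-13,27,0],[-13,27,0],[-13,27,0],[-13,27,0],[-13,27,0]],"yaw":[0,0,0,0,0,0,0,0]}'
python3 -m handwheel '{"gripper":[1,1,1,1,1,1,1,1],"slide":[[-9,20,0],[-4,9,0],[-1,2,0],[0,0,10],[0,0,15],[0,0,15],[0,0,0],[0,0,0]],"yaw":[0,0,0,0,0,0,0,0]}'
python3 look.py pics/t2.png navy,blue; python3 go.py sky:.019
```

```text
time: 18.55
ee_pos: [0.5763, 0.0065, 0.1333]
tcp_rot: [-178.8, -0.2, 34.6]
wrist_force: [0.2, -0.9, 0.4]
opening: 0.0858
grasp_force: 0.0
time: 19.22
ee_pos: [0.5819, -0.0229, 0.0931]
tcp_rot: [-178.7, -0.2, 34.7]
wrist_force: [0.3, 1.0, 0.7]
opening: 0.0856
grasp_force: 0.0
navy tri [0.6134 0.2341 0.0728] 0.12 rays [0.6135 0.234 ] err from mark mm [-0.8  0.2] [21.5 23. ] [22.8 23.8]
blue tri [0.5437 0.2181 0.0746] 0.1 rays [0.5436 0.2182] err from mark mm [-0.4  0.4] [20.1 22.8] [22.9 23.9]
t 19.32 tcp [ 0.583  -0.0233  0.0949] open 0.0854 F [-0.   0.1  0.6]
sky:.019 slide mm [ 0.5  1.8 75.9]
```

Navy and blue are both within 1 mm of their marks. Now sky, the farthest one.

```bash
python3 -m handwheel '{"gripper":[1,1,1,1,1,1,1,1],"slide":[[0.5,2,6],[0,0,15],[0,0,19],[0,0,16],[0,0,10],[0,0,6],[0,0,3],[0,0,0]],"yaw":[0,0,0,0,0,0,0,0]}'
python3 -m handwheel '{"gripper":[0.3,0.1,-0.2,-0.5,-1,-1,-1,-1],"slide":[[0,0,0],[0,0,0],[0,0,0],[0,0,0],[0,0,0],[0,0,0],[0,0,0],[0,0,0]],"yaw":[0,0,0,0,0,0,0,0]}' 35
python3 -m handwheel '{"gripper":[-1,-1,-1,-1,-1,-1,-1,-1],"slide":[[0,0,-4],[0,0,-10],[0,0,-18],[0,0,-22],[0,0,-22],[0,0,-22],[0,0,-16],[0,0,-6]],"yaw":[0,0,0,0,0,0,0,0]}'
python3 -m handwheel '{"gripper":[-1,-1],"slide":[[0,0,0],[0,0,0]],"yaw":[0,0]}'
python3 go.py sky:.14 m2:.14
```

```text
time: 19.98
ee_pos: [0.584, -0.0239, 0.0193]
tcp_rot: [-178.8, -0.3, 34.6]
wrist_force: [-0.3, 0.8, 0.4]
opening: 0.0853
grasp_force: 0.0
time: 20.65
ee_pos: [0.5844, -0.0239, 0.0201]
tcp_rot: [-178.9, -0.4, 34.6]
wrist_force: [-1.5, 0.7, 6.0]
opening: 0.0438
grasp_force: 35.3
time: 21.32
ee_pos: [0.5856, -0.0265, 0.1427]
tcp_rot: [-179.0, -0.5, 34.6]
wrist_force: [0.5, 0.4, -1.5]
opening: 0.0429
grasp_force: 35.9
time: 21.48
ee_pos: [0.5846, -0.0264, 0.1388]
tcp_rot: [-178.8, -0.3, 34.6]
wrist_force: [-0.9, 0.1, -2.7]
opening: 0.0432
grasp_force: 35.9
t 21.48 tcp [ 0.5846 -0.0264  0.1388] open 0.0432 F [-0.9  0.1 -2.7]
sky:.14 slide mm [ 1.4 -3.1 -1.1]
m2:.14 slide mm [  37.1 -247.6    5.3]
```

```bash
python3 -m handwheel '{"gripper":[-1,-1,-1,-1,-1,-1,-1,-1],"slide":[[1,-9,0],[3,-18,0],[4,-26,0],[4,-26,0],[4,-26,0],[4,-26,1],[4,-26,1],[4,-26,1]],"yaw":[0,0,0,0,0,0,0,0]}'
python3 -m handwheel '{"gripper":[-1,-1,-1,-1,-1,-1],"slide":[[4,-26,1],[4,-24,0],[2,-14,0],[0.5,-4,0],[0,0,0],[0,0,0]],"yaw":[0,0,0,0,0,0]}'
python3 go.py m2:.038
```

```text
time: 22.15
ee_pos: [0.502, 0.1414, 0.1388]
tcp_rot: [-178.8, -0.2, 34.6]
wrist_force: [0.9, 0.2, -1.8]
opening: 0.0434
grasp_force: 35.9
time: 22.65
ee_pos: [0.4734, 0.2018, 0.14]
tcp_rot: [-178.8, -0.3, 34.7]
wrist_force: [1.5, 0.5, -1.0]
opening: 0.0431
grasp_force: 35.9
t 22.65 tcp [0.4734 0.2018 0.14  ] open 0.0431 F [ 1.5  0.5 -1. ]
m2:.038 slide mm [-1.000e-01  2.200e+00  1.019e+02]
```

```bash
python3 -m handwheel '{"gripper":[-1,-1,-1,-1,-1,-1,-1,-1],"slide":[[0,2,4],[0,0,10],[0,0,18],[0,0,22],[0,0,20],[0,0,15],[0,0,8],[0,0,3]],"yaw":[0,0,0,0,0,0,0,0]}'
python3 -m handwheel '{"gripper":[-1,-1],"slide":[[0,0,0],[0,0,0]],"yaw":[0,0]}'
python3 go.py m2:.033
```

```text
time: 23.32
ee_pos: [0.4734, 0.2015, 0.0385]
tcp_rot: [-178.8, -0.2, 34.6]
wrist_force: [-0.2, 0.5, -1.3]
opening: 0.0432
grasp_force: 35.9
time: 23.48
ee_pos: [0.4746, 0.2023, 0.0412]
tcp_rot: [-178.8, -0.4, 34.6]
wrist_force: [-1.0, -0.0, -2.3]
opening: 0.0434
grasp_force: 35.9
t 23.48 tcp [0.4746 0.2023 0.0412] open 0.0434 F [-1.  -0.  -2.3]
m2:.033 slide mm [-1.   0.1  8.2]
```

```bash
python3 -m handwheel '{"gripper":[-1,-1,-1,-1,-1,-1,-1],"slide":[[-0.5,0,2],[0,0,2],[0,0,2],[0,0,1],[0,0,1],[0,0,0.5],[0,0,0]],"yaw":[0,0,0,0,0,0,0]}'
python3 -m handwheel '{"gripper":[-1,-1,-1],"slide":[[0,0,0.5],[0,0,0],[0,0,0]],"yaw":[0,0,0]}'
python3 go.py m2:.033
```

```text
time: 24.07
ee_pos: [0.4737, 0.2024, 0.0322]
tcp_rot: [-178.8, -0.3, 34.6]
wrist_force: [-0.8, -0.1, -1.1]
opening: 0.0434
grasp_force: 36.0
time: 24.32
ee_pos: [0.4738, 0.2024, 0.0321]
tcp_rot: [-178.8, -0.4, 34.6]
wrist_force: [-1.6, -0.6, 5.0]
opening: 0.0431
grasp_force: 36.5
t 24.32 tcp [0.4738 0.2024 0.0321] open 0.0431 F [-1.6 -0.6  5. ]
m2:.033 slide mm [-0.3  0.4 -0.9]
```

```bash
python3 -m handwheel '{"gripper":[0.05,0.1,0.15,0.3,0.6,1,1,1],"slide":[[0,0,0],[0,0,0],[0,0,0],[0,0,0],[0,0,0],[0,0,0],[0,0,0],[0,0,0]],"yaw":[0,0,0,0,0,0,0,0]}'
python3 -m handwheel '{"gripper":[1,1,1,1,1,1,1,1],"slide":[[0,0,-4],[0,0,-10],[0,0,-18],[0,0,-22],[0,0,-22],[0,0,-20],[0,0,-10],[0,0,-2]],"yaw":[0,0,0,0,0,0,0,0]}'
python3 go.py pale:.14 pale:.018
```

```text
time: 24.98
ee_pos: [0.4738, 0.2023, 0.0316]
tcp_rot: [-178.8, -0.3, 34.6]
wrist_force: [0.2, -0.2, -0.6]
opening: 0.0855
grasp_force: 0.0
time: 25.65
ee_pos: [0.4755, 0.2005, 0.1424]
tcp_rot: [-178.9, -0.6, 34.6]
wrist_force: [0.1, -0.0, -0.2]
opening: 0.0853
grasp_force: 0.0
t 25.65 tcp [0.4755 0.2005 0.1424] open 0.0853 F [ 0.1 -0.  -0.2]
pale:.14 slide mm [-169.2  183.    -2.9]
pale:.018 slide mm [ -1.2   2.4 122. ]
```

```bash
python3 -m handwheel '{"gripper":[1,1,1,1,1,1,1,1],"slide":[[-6,7,0],[-13,14,0],[-20,21,0],[-20,21,0],[-20,21,0],[-20,21,0],[-20,21,0],[-20,21,0]],"yaw":[0,0,0,0,0,0,0,0]}'
python3 -m handwheel '{"gripper":[1,1,1,1,1,1,1,1],"slide":[[-18,20,0],[-10,13,0],[-3,5,0],[0,0,10],[0,0,15],[0,0,15],[0,0,0],[0,0,0]],"yaw":[0,0,0,0,0,0,0,0]}'
python3 look.py pics/t3.png navy,blue,sky; python3 go.py pale:.019
```

```text
time: 26.32
ee_pos: [0.4422, -0.0014, 0.1342]
tcp_rot: [-178.8, -0.2, 34.6]
wrist_force: [0.5, -0.8, 0.1]
opening: 0.0855
grasp_force: 0.0
time: 26.98
ee_pos: [0.4386, -0.047, 0.0935]
tcp_rot: [-178.7, -0.2, 34.7]
wrist_force: [0.4, -0.2, 0.0]
opening: 0.0855
grasp_force: 0.0
navy tri [0.6136 0.2341 0.0737] 0.21 rays [0.6136 0.2341] err from mark mm [-0.7  0.3] [21.7 23.4] [22.6 23.3]
blue tri [0.5436 0.2181 0.075 ] 0.08 rays [0.5435 0.2182] err from mark mm [-0.5  0.4] [20.3 22.9] [22.9 23.8]
sky tri [0.4738 0.2032 0.076 ] 0.13 rays [0.4732 0.2035] err from mark mm [-0.6  1.6] [18.9 22. ] [23.6 24.2]
t 27.08 tcp [ 0.4396 -0.0473  0.0951] open 0.0858 F [-0.1 -0.1 -0.7]
pale:.019 slide mm [ 0.7  1.1 76.1]
```

View pics/t3.png

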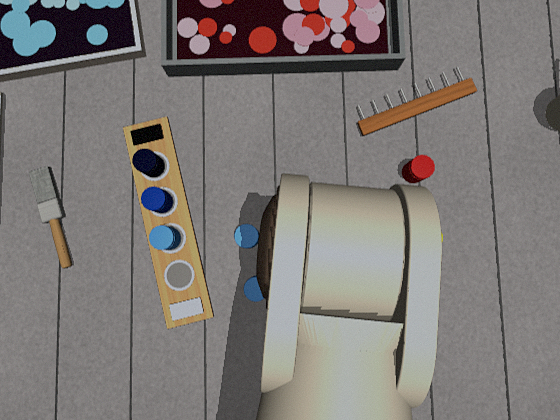

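Navy (150,162), blue (157,200) and sky (165,237) stand on their marks, and the last mark (179,275) is free. Sky is about 1.5 mm off, which is acceptable. Now pale.

```bash
python3 -m handwheel '{"gripper":[1,1,1,1,1,1,1,1],"slide":[[0.5,1,6],[0,0,15],[0,0,19],[0,0,16],[0,0,10],[0,0,6],[0,0,3],[0,0,0]],"yaw":[0,0,0,0,0,0,0,0]}'
python3 -m handwheel '{"gripper":[0.3,0.1,-0.2,-0.5,-1,-1,-1,-1],"slide":[[0,0,0],[0,0,0],[0,0,0],[0,0,0],[0,0,0],[0,0,0],[0,0,0],[0,0,0]],"yaw":[0,0,0,0,0,0,0,0]}' 35
python3 -m handwheel '{"gripper":[-1,-1,-1,-1,-1,-1,-1,-1],"slide":[[0,0,-4],[0,0,-10],[0,0,-18],[0,0,-22],[0,0,-22],[0,0,-22],[0,0,-16],[0,0,-6]],"yaw":[0,0,0,0,0,0,0,0]}'
python3 -m handwheel '{"gripper":[-1,-1],"slide":[[0,0,0],[0,0,0]],"yaw":[0,0]}'
python3 go.py pale:.14 m1:.14
```

```text
time: 27.75
ee_pos: [0.44, -0.0468, 0.0198]
tcp_rot: [-178.8, -0.3, 34.6]
wrist_force: [-0.4, -0.1, -0.4]
opening: 0.0855
grasp_force: 0.0
time: 28.42
ee_pos: [0.4405, -0.047, 0.0207]
tcp_rot: [-178.9, -0.4, 34.6]
wrist_force: [-1.6, -0.2, 6.9]
opening: 0.0434
grasp_force: 35.5
time: 29.08
ee_pos: [0.4416, -0.0494, 0.143]
tcp_rot: [-179.0, -0.5, 34.6]
wrist_force: [0.7, -0.7, -1.0]
opening: 0.043
grasp_force: 35.7
time: 29.25
ee_pos: [0.4406, -0.0493, 0.1394]
tcp_rot: [-178.8, -0.3, 34.6]
wrist_force: [0.2, 0.1, -0.9]
opening: 0.0434
grasp_force: 35.7
t 29.25 tcp [ 0.4406 -0.0493  0.1394] open 0.0434 F [ 0.2  0.1 -0.9]
pale:.14 slide mm [ 1.5 -2.7 -0.5]
m1:.14 slide mm [ 101.6 -212.     5. ]
```

```bash
python3 -m handwheel '{"gripper":[-1,-1,-1,-1,-1,-1,-1,-1],"slide":[[4,-8,0],[9,-18,0],[12,-26,0],[12,-26,0],[12,-26,0],[12,-26,1],[12,-26,1],[12,-26,1]],"yaw":[0,0,0,0,0,0,0,0]}'
python3 -m handwheel '{"gripper":[-1,-1,-1,-1,-1],"slide":[[11,-20,1],[6,-9,0],[1,-2,0],[0,0,0],[0,0,0]],"yaw":[0,0,0,0,0]}'
python3 go.py m1:.038
```

```text
time: 29.92
ee_pos: [0.4059, 0.1504, 0.1399]
tcp_rot: [-178.8, -0.2, 34.6]
wrist_force: [1.0, 0.6, -1.3]
opening: 0.0433
grasp_force: 35.8
time: 30.33
ee_pos: [0.4042, 0.184, 0.1403]
tcp_rot: [-178.8, -0.3, 34.6]
wrist_force: [0.2, 0.2, -0.3]
opening: 0.0431
grasp_force: 35.8
t 30.33 tcp [0.4042 0.184  0.1403] open 0.0431 F [ 0.2  0.2 -0.3]
m1:.038 slide mm [  0.   -0.  102.3]
```

```bash
python3 -m handwheel '{"gripper":[-1,-1,-1,-1,-1,-1,-1,-1],"slide":[[-0.5,0.3,4],[0,0,10],[0,0,18],[0,0,22],[0,0,20],[0,0,15],[0,0,8],[0,0,3]],"yaw":[0,0,0,0,0,0,0,0]}'
python3 -m handwheel '{"gripper":[-1,-1],"slide":[[0,0,0],[0,0,0]],"yaw":[0,0]}'
python3 go.py m1:.033
```

```text
time: 31.0
ee_pos: [0.4027, 0.1851, 0.0389]
tcp_rot: [-178.8, -0.2, 34.6]
wrist_force: [0.6, -0.3, -0.9]
opening: 0.0432
grasp_force: 35.8
time: 31.17
ee_pos: [0.4039, 0.186, 0.0414]
tcp_rot: [-178.8, -0.4, 34.6]
wrist_force: [0.9, 0.5, -0.5]
opening: 0.0434
grasp_force: 35.8
t 31.17 tcp [0.4039 0.186  0.0414] open 0.0434 F [ 0.9  0.5 -0.5]
m1:.033 slide mm [-0.4 -0.1  8.4]
```

```bash
python3 -m handwheel '{"gripper":[-1,-1,-1,-1,-1,-1,-1],"slide":[[0,0,2],[0,0,2],[0,0,2],[0,0,1],[0,0,1],[0,0,0.5],[0,0,0]],"yaw":[0,0,0,0,0,0,0]}'
python3 -m handwheel '{"gripper":[-1,-1,-1],"slide":[[0,0,0.5],[0,0,0],[0,0,0]],"yaw":[0,0,0]}'
python3 go.py m1:.033
```

```text
time: 31.75
ee_pos: [0.4035, 0.1863, 0.0327]
tcp_rot: [-178.8, -0.4, 34.6]
wrist_force: [-2.4, 0.4, 3.4]
opening: 0.0428
grasp_force: 36.3
time: 32.0
ee_pos: [0.4036, 0.1863, 0.0327]
tcp_rot: [-178.8, -0.4, 34.6]
wrist_force: [-3.0, -1.5, 8.2]
opening: 0.043
grasp_force: 36.9
t 32.0 tcp [0.4036 0.1863 0.0327] open 0.043 F [-3.  -1.5  8.2]
m1:.033 slide mm [-0.3  0.2 -0.3]
```

```bash
python3 -m handwheel '{"gripper":[0.05,0.1,0.15,0.3,0.6,1,1,1],"slide":[[0,0,0],[0,0,0],[0,0,0],[0,0,0],[0,0,0],[0,0,0],[0,0,0],[0,0,0]],"yaw":[0,0,0,0,0,0,0,0]}'
python3 -m handwheel '{"gripper":[1,1,1,1,1,1,1,1],"slide":[[0,0,-4],[0,0,-10],[0,0,-18],[0,0,-22],[0,0,-22],[0,0,-22],[0,0,-20],[0,0,-10]],"yaw":[0,0,0,0,0,0,0,0]}'
python3 -m handwheel '{"gripper":[1,1,1,1,1,1,1,1],"slide":[[-8,10,0],[-15,20,0],[-18,24,0],[-18,24,0],[-18,24,0],[-18,24,0],[-15,20,0],[-8,10,0]],"yaw":[0,0,0,0,0,0,0,0]}'
python3 -m handwheel '{"gripper":[1,1,1],"slide":[[0,0,0],[0,0,0],[0,0,0]],"yaw":[0,0,0]}'
python3 look.py pics/t4.png navy,blue,sky,pale
python3 - <<'E'
from h import *
c=get("scene","pics/s4.png")
E
```

```text
time: 32.67
ee_pos: [0.4034, 0.1862, 0.0318]
tcp_rot: [-178.8, -0.3, 34.6]
wrist_force: [-0.5, -0.3, -0.1]
opening: 0.0849
grasp_force: 0.0
time: 33.33
ee_pos: [0.405, 0.1839, 0.1632]
tcp_rot: [-178.9, -0.5, 34.6]
wrist_force: [0.2, 0.5, 0.0]
opening: 0.0857
grasp_force: 0.0
time: 34.0
ee_pos: [0.3955, -0.0139, 0.156]
tcp_rot: [-178.9, -0.3, 34.5]
wrist_force: [-0.9, 0.2, -0.5]
opening: 0.0848
grasp_force: 0.0
time: 34.25
ee_pos: [0.3959, -0.0113, 0.1559]
tcp_rot: [-178.8, -0.3, 34.6]
wrist_force: [-0.5, -0.1, -0.3]
opening: 0.0853
grasp_force: 0.0
navy tri [0.6135 0.2342 0.0735] 0.2 rays [0.6136 0.2341] err from mark mm [-0.7  0.3] [21.7 23.5] [22.6 23.3]
blue tri [0.5436 0.2181 0.075 ] 0.09 rays [0.5435 0.2182] err from mark mm [-0.5  0.4] [20.4 22.8] [23.  23.8]
sky tri [0.4738 0.2033 0.0758] 0.12 rays [0.4733 0.2035] err from mark mm [-0.5  1.6] [18.7 22. ] [23.6 24.2]
pale tri [0.4015 0.18   0.0945] 0.54 rays [0.3936 0.1816] err from mark mm [-9.8 -4.4] [27.7 33.2] [24.2 31.4]
```

View pics/s4.png

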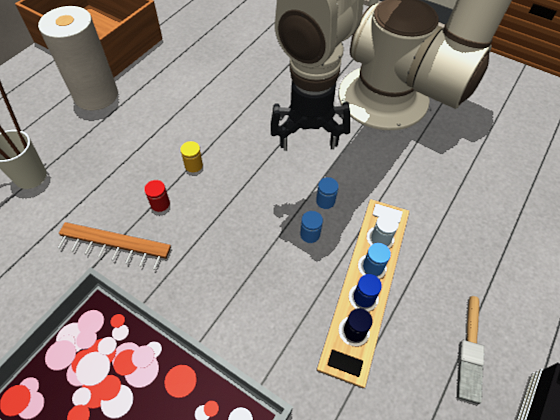

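The scene view shows all four upright in order, from navy at the black tile (358,322) up to pale by the white tile (385,230). Both look-alikes, red and yellow are in place. The pale measurement is wrong because its lid merged with the white tile and rim, so I'll repeat it with tighter colour tolerances.

Run:
```python
from h import *
s=get("scene");t=get("top"); im=[]
for c in(s,t):
    u=P(c)@np.array([.4034,.186,.074,1]);u=u[:2]/u[2]
    x,y=u.astype(int); im.append(cv2.resize(c["img"][y-30:y+30,x-30:x+30],(390,390),interpolation=cv2.INTER_CUBIC))
    for tol in(6,9,12,16,22):
        try:
            p,a=blob(c,u,tol);print(u.round(1),tol,p.round(1),a.round(1),ray(c,p,.074).round(4))
        except Exception as e: print(tol,"no")
cv2.imwrite("pics/c4.png",np.hstack(im)[:,:,::-1])
```

```text
[386.6 222.7] 6 [387.3 215.3] [23.9 29.8] [0.3865 0.1794 0.074 ]
[386.6 222.7] 9 [387.2 217. ] [23.8 28.9] [0.3903 0.181  0.074 ]
[386.6 222.7] 12 [387.1 215.1] [26.7 31.5] [0.3862 0.179  0.074 ]
[386.6 222.7] 16 [387.1 215.5] [27.  32.4] [0.3871 0.1793 0.074 ]
[386.6 222.7] 22 [387.1 215.5] [27.3 32.2] [0.3871 0.1794 0.074 ]
[170.7 277.1] 6 [169.7 276.8] [20.8 21.3] [0.4039 0.1879 0.074 ]
[170.7 277.1] 9 [169.6 276.6] [21.7 22.8] [0.4043 0.1879 0.074 ]
[170.7 277.1] 12 [169.6 276.7] [23.2 23.8] [0.404  0.1879 0.074 ]
[170.7 277.1] 16 [169.7 276.8] [23.6 24.2] [0.404  0.1878 0.074 ]
[170.7 277.1] 22 [169.6 276.8] [23.9 24.5] [0.4039 0.1879 0.074 ]
```

View pics/c4.png

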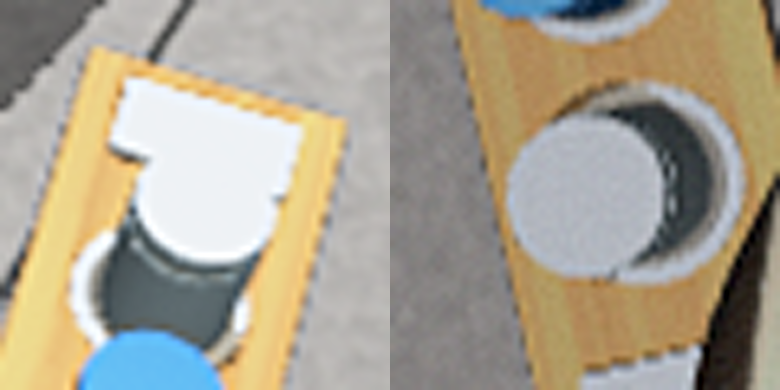

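The pale pot stands upright inside its mark's rim (right-hand crop). In the top view its lid is 1.4 mm off the mark's centre. All four are centred within 2 mm, so I'm handing in.

```bash
python3 -c "
from workcell import ticket;print(ticket.job_done())"
```

```text
the job is handed in; nothing more can be done
None
```

The four blue pots are upright on the board, from navy by the black tile through blue and sky to pale by the white tile, each measured within 2 mm of its mark; red, yellow and both look-alikes were not moved, and I handed the job in at about 34 s (no verdict was returned).

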